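# Turn the picking carousel to the front and confirm

### The arm

A 7-joint arm with a two-finger parallel gripper is mounted at the origin on the work surface. World frame = base frame: x ahead of the robot, y to its left, z up, the work surface at z = 0. Lengths are in m, angles in rad, forces in N, time in s.
With the tool pointing down it reaches from about 0.425 to 0.875 m from the base axis. Payload 4.7 kg.
Tool frame: the origin (TCP) lies midway between the tips of the shut fingers; the grasp point (between the pads) lies 19 mm behind it (ctrl.grip_depth is the distance from the TCP to the grasp point, in m); z points along the fingers, y is the direction in which the jaws open and shut (so a half turn about z gives the same grasp; the last joint's range is limited). The gripper opens to 87 mm and grips with 3 to 60 N. Pads are 19 mm wide; open, the fingers measure 117 mm over their backs; the gripper's body (75 mm by 190 mm) begins 51 mm behind the grasp point.
Start: joints at [-1.299, 0.321, -0.07, 1.45, 0.023, 1.371, -0.057], TCP at [0.166, 0.629, 0.223] pointing down, gripper open.
Joint ranges: [-2.86, 2.86], [-0.3, 2.09], [-1.38, 1.24], [0.06, 2.45], [-1.56, 4.7], [0.09, 2.05], [-2.69, 2.69]. Speed limits (rad/s): [2.57, 2.57, 3.14, 3.14, 3.14, 3.14, 3.14].

### API

Orientations are given as a rotation vector (axis times angle).
In Python, from bench import ctrl gives the robot as it stands. The module is installed in compiled form; this text tells all that it offers.
- The arm moves only by the shell command python3 -m inch 'ROWS' [FORCE]. ROWS is JSON, a list of rows, each a list of 5 numbers: the opening, from -1 (shut) to 1 (fully open), so that 0 is half open, then the shift along the tool's x, y, z in mm, then the turn about the tool's z in rad. In form: [[fingers, tx, ty, tz, twist], ...]. A call has 1 to 5 rows; each row shifts and turns the pose as measured when the row begins, along the tool's axes as they then stand; what a row does not reach is not made up. A row lasts 1/8 s, in which the tool goes at most 62.5 mm and 10.7 degrees, less where a joint would pass 70% of its speed; a pose out of reach is approached as far as the arm can. A call is refused whole if a number of a shift passes 62.5 or a number of a turn 0.188, either way. A call with a gripper value outside its range is refused whole. The fingers move at their own pace and stop on an object; FORCE is the grip in N (left out, the last holds). Time passes only in rows, so rows that do not move let the fingers close. It gives the time, the measured TCP pose, the force and the opening at its end, in the units of the state.
- ctrl.get_state(): the state, without advancing time (a new reading comes with each control period).
- ctrl.get_image(name): name is "scene" or "top"; returns a dict with "color" (400x640x3 uint8, red, green, blue), "range_z" (400x640 float32, m along the optical axis (not along the pixel's ray), 0 where there is no reading), "K" (3x3 intrinsics, pixels), "R" (3x3) and "t" (3): a world point X has camera coordinates R X + t. Camera axes: x right, y down, z forward; pixel columns grow to the right and rows downward; lengths in m; the calibration is good to about 2 mm. A picture is of the moment at which its call begins.
- ctrl.close_job(): hands the job in, once; it reports no verdict.
The state is a dict: "time": time; "joint_positions": joint angles; "qd": joint speeds; "joint_torque": joint torques, N m; "position": TCP position; "tool_rot": TCP orientation; "ft_force": force on the tool from outside, world axes, zero at the start; "torque": the same for the moment, N m; "grip_width": opening from 0.0 (shut) to 1.0 (fully open).
Only numpy, scipy, OpenCV 4.12 (cv2) and the standard library are available. Lean on these libraries where they do the work, as an engineer would, in place of code of your own. Each camera call takes 0.05 s, during which the arm holds its last target. There are 200 camera calls.

### The job

Bring the pink gift box to the front of the picking carousel: turn the turntable gently by pushing its rim posts with the fingertips until the tray with the pink box is lined up with the yellow arrow. Then press the green confirm button fully down, let it come back up, and leave the turntable standing. Press only when the box is lined up, and do not touch, lift or upset any of the goods or the other things on the bench.

Things in the scene. Friction and masses are not known exactly. Their poses are not given: they have to be found in the camera images.
- gift_box: THE MARKED ITEM: pink gift box with crossed red ribbons, 44 x 44 x 48 mm high, loose (about 90 g) in one of the turntable's six trays with 4 mm play all round. Origin: centre of its underside.
- turntable: white disc, 290 mm across, 16 thick, upper face 30 above the bench; turns either way on its upright axis, no stops or springs, stays where left (about 2 N at the rim). Origin: on the axis, 14 mm above the bench; z up, x and y turn with it. Six square grey trays (52 mm inside, walls 4 thick, 15 high) centred 85 mm from the axis at 0, 60, ... 300 degrees from its x; the gift box is in tray 0.
- push_post (a point): centre of the top of one of six equal blue upright push posts on the turntable's rim, this one 30 degrees counter-clockwise (from above) of the gift box's tray. Posts are round, 14 mm thick, 35 mm tall, tops 65 mm above the bench, 135 mm from the axis, every 60 degrees, each midway between two trays. Nothing on the turntable is higher than 83 mm above the bench.
- foot: fixed black foot under the turntable. Origin: on the turntable's axis, at bench height. Its -x axis points to the front: there a black tab, 56 mm wide and 12 mm high, sticks out to 210 mm from the axis and carries a yellow arrow that points at the axis.
- front_spot (a point): the front place: fixed point 85 mm from the axis in the direction of the yellow arrow's tab, 30 mm above the bench, where the centre of the tray that faces front lies.
- confirm_top (a point): centre of the top of the green round push button, 36 mm across, on a fixed grey console 100 x 130 x 30 mm high on the bench, to the right of the carousel; its top is 52 mm above the bench; it is pressed straight down.
- confirm (a joint): travel of the green button: 0 = up, 0.006 m = fully pressed; spring-returned, about 5 N at full travel; it counts as pressed beyond 0.004 m.
- carton: brown carton 44 x 44 x 40 high with a white band (mm), loose in another tray of the turntable. Origin: centre of its underside. To be left alone.
- white_jar: white jar, 42 across, 48 high, black cap (mm), loose in another tray of the turntable. Origin: centre of its underside. To be left alone.
- amber_jar: amber glass jar, 42 across, 52 high, white cap and paper label (mm), loose in another tray of the turntable. Origin: centre of its underside. To be left alone.
- blue_tin: blue tin, 44 across, 36 high (mm), loose in another tray of the turntable. Origin: centre of its underside. To be left alone.
- green_box: green box 42 x 42 x 32 high (mm), loose in another tray of the turntable. Origin: centre of its underside. To be left alone.
- tape_roll: cardboard tape roll lying flat on the bench, 96 mm across, 48 mm high, loose, to the left of the carousel. Origin: centre of its underside. To be left alone.
- parcel: brown parcel with a pink band, 120 x 160 x 60 mm high, loose, to the left of the carousel. Origin: centre of its underside. To be left alone.

How it is judged:
By the outcome, as a careful person would: the job done as asked, in the order asked, and still so for the second after the job is handed in, with the robot touching nothing.
It also fails if it takes over 69 s, if anything falls off the work surface, if the arm or the gripper's body presses on something with over 40 N, if the wrist force passes 120 N, or if a joint passes its speed limit or range.

## Working session

There is one attempt and no reset: what is moved stays moved. The work goes in short steps, Python scripts to look and compute and a shell command to move; the robot and the scene stay as the last step left them, time stands still between calls to the robot, and variables do not carry over. Pictures are saved under pics/ and viewed, about 8 in all and at most 12, crops included, and the job is handed in when it is done.

```bash
mkdir -p pics; python3 - <<'E'
from bench import ctrl
import cv2,numpy as np
s=ctrl.get_state();print({k:np.round(v,3) for k,v in s.items()})
a=[]
for n in("top","scene"):
    im=ctrl.get_image(n);np.savez(f"pics/{n}0.npz",**im)
    print(n,im["K"].tolist(),np.round(im["R"],3).tolist(),im["t"])
    cv2.imwrite(f"pics/{n}0.png",cv2.cvtColor(im["color"],cv2.COLOR_RGB2BGR))
E
```

```text
{'time': np.float64(0.0), 'joint_positions': array([-1.299,  0.322, -0.07 ,  1.452,  0.023,  1.371, -0.057]), 'qd': array([-0.001, -0.   ,  0.001,  0.002, -0.002,  0.   ,  0.   ]), 'joint_torque': array([-0.0000e+00, -4.9129e+01, -4.0400e-01, -3.1253e+01, -6.4000e-02,
        4.4000e-02,  0.0000e+00]), 'position': array([0.166, 0.628, 0.221]), 'tool_rot': array([-4.040e-01, -3.115e+00,  3.000e-03]), 'ft_force': array([-0.191, -0.872, -0.711]), 'torque': array([0.051, 0.022, 0.016]), 'grip_width': np.float64(1.0)}
top [[390.25222900485846, 0.0, 315.82416230448007], [0.0, 390.25222900485846, 200.88515144386855], [0.0, 0.0, 1.0]] [[-0.003, -1.0, 0.012], [-0.992, 0.001, -0.128], [0.128, -0.012, -0.992]] [0.03914624 0.56685682 1.00642043]
scene [[394.6981883768269, 0.0, 316.1506183595912], [0.0, 394.6981883768269, 198.96379135602518], [0.0, 0.0, 1.0]] [[-0.486, 0.874, 0.019], [0.47, 0.28, -0.837], [-0.737, -0.398, -0.547]] [ 0.21902184 -0.2246658   1.43286079]
```

View pics/top0.png

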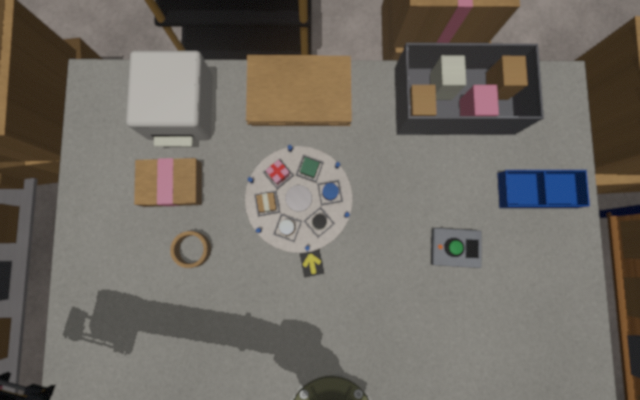

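View pics/scene0.png

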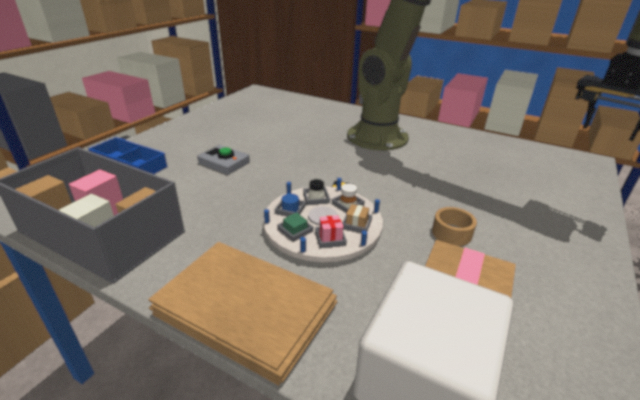

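The top view shows the carousel centred near (299,198) px and the pink box at (278,173). The yellow arrow is at (312,263), the green button at (456,247), and blue posts sit around the rim. The scene view agrees, and the arm is clear. Next I'll measure positions.

```bash
cat > h.py <<'E'
import numpy as np,cv2
from bench import ctrl
def ray(im,uv,z):
    R,t,K=np.array(im["R"]),np.array(im["t"]),np.array(im["K"])
    c=-R.T@t; d=R.T@np.linalg.solve(K,[uv[0],uv[1],1]); return c+d*(z-c[2])/d[2]
def blobs(im,lo,hi,amin=6):
    hsv=cv2.cvtColor(np.array(im["color"]),cv2.COLOR_RGB2HSV)
    m=cv2.inRange(hsv,lo,hi); n,_,st,c=cv2.connectedComponentsWithStats(m)
    return [(st[i,4],c[i]) for i in range(1,n) if st[i,4]>=amin]
def measure(im,C=None):
    out={}
    P=[ray(im,c,0.05) for a,c in blobs(im,(100,110,40),(130,255,255),5) if a<60]
    if C is None:
        P=[p for p in P if np.hypot(p[0]-.67,p[1]-.05)<.2]
    else: P=[p for p in P if abs(np.hypot(*(p[:2]-C))-.135)<.015]
    out["posts"]=np.array(P)
    out["pink"]=[(a,ray(im,c,0.075)) for a,c in blobs(im,(160,90,90),(180,255,255),20)]
    out["yellow"]=[(a,ray(im,c,0.012)) for a,c in blobs(im,(22,130,100),(35,255,255),30)]
    out["green"]=[(a,ray(im,c,0.05)) for a,c in blobs(im,(50,100,60),(80,255,255),30)]
    return out
E
python3 - <<'E'
from h import *
np.set_printoptions(precision=4,suppress=True)
im=dict(np.load("pics/top0.npz"))
print(ray(im,(299,198),.03),ray(im,(0,400),0),ray(im,(330,395),0))
m=measure(im)
for k,v in m.items():
    print(k); [print("  ",x) for x in v]
P=m["posts"]
hsv=cv2.cvtColor(im["color"],cv2.COLOR_RGB2HSV)
mask=cv2.inRange(hsv,(0,0,120),(40,60,255)); 
n,_,st,c=cv2.connectedComponentsWithStats(mask); print([(s,cc) for s,cc in zip(st.tolist(),c) if s[4]>1500])
big=cv2.resize(im["color"][130:290,220:500],None,fx=2.85,fy=2.85,interpolation=cv2.INTER_CUBIC)
cv2.imwrite("pics/crop0.png",cv2.cvtColor(big,cv2.COLOR_RGB2BGR))
from scipy.optimize import least_squares
if len(P)>=3:
    r=least_squares(lambda c:np.hypot(*(P[:,:2]-c).T)-.135,P[:,:2].mean(0)); C=r.x
    print("C",C,r.fun); print(np.degrees(np.arctan2(*(P[:,:2]-C).T[::-1])))
    for k in("pink","yellow"):
        for a,p in m[k]: print(k,a,np.hypot(*(p[:2]-C)),np.degrees(np.arctan2(p[1]-C[1],p[0]-C[0])))
E
```

```text
[0.5756 0.0831 0.03  ] [0.0566 0.8509 0.    ] [0.0628 0.0021 0.    ]
posts
   [0.7102 0.1081 0.05  ]
   [ 0.6631 -0.0197  0.05  ]
   [0.6236 0.2127 0.05  ]
   [ 0.5298 -0.0427  0.05  ]
pink
   (np.int32(446), array([ 1.0535, -0.3429,  0.075 ]))
   (np.int32(53), array([ 0.8292, -0.3829,  0.075 ]))
   (np.int32(21), array([0.6391, 0.1254, 0.075 ]))
   (np.int32(23), array([0.6262, 0.1394, 0.075 ]))
yellow
   (np.int32(163), array([0.4045, 0.0499, 0.012 ]))
green
   (np.int32(171), array([ 0.4431, -0.3259,  0.05  ]))
[([0, 0, 640, 400, 103087], array([306.6847, 161.0762])), ([20, 0, 127, 55, 3742], array([87.6513, 17.7504])), ([43, 0, 572, 400, 143178], array([326.719 , 238.2166])), ([492, 0, 148, 52, 4652], array([561.9261,  21.3669]))]
C [0.5773 0.0847] [-0.0001  0.0001  0.0011  0.001 ]
[   9.9634  -50.6023   70.1401 -110.4698]
pink 446 0.6399425571695101 -41.92557467655592
pink 53 0.5311513792916853 -61.69655432320148
pink 21 0.073992254788972 33.38352508996765
pink 23 0.07332529412537188 48.26040519458188
yellow 163 0.17628384049186802 -168.61959401787453
```

View pics/crop0.png

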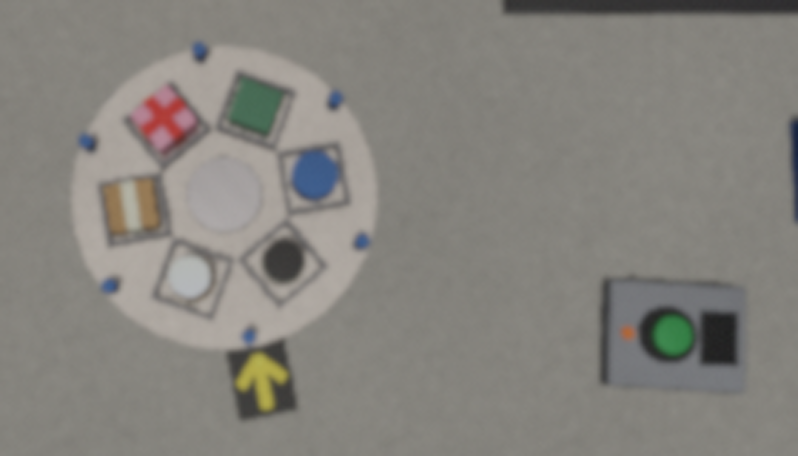

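Fitting the posts puts the carousel axis at about (0.577, 0.085). Its residuals are at most 1 mm, and the posts are 60° apart. The gift box is at about 40° and the arrow at about 191.4°, so the table needs roughly +151° counter-clockwise. The plan is one gentle arc on the far side, pushing the post at −50°. First I'll shut the fingers and travel over at height.

```bash
python3 -m inch '[[-1,-25,-20,0,0],[-1,-44,-38,0,0],[-1,-44,-38,0,0],[-1,-44,-38,0,0],[-1,-44,-38,0,0]]' 
python3 -m inch '[[-1,-44,-38,0,0],[-1,-44,-38,0,0],[-1,-44,-38,0,0],[-1,-44,-38,0,0],[-1,-44,-38,0,0]]'
```

```text
time: 0.72
position: [0.3157, 0.4074, 0.2179]
tool_rot: [-0.387, -3.114, 0.008]
ft_force: [0.5, 0.8, 1.2]
grip_width: 0.512
time: 1.35
position: [0.4859, 0.1601, 0.2174]
tool_rot: [-0.386, -3.114, 0.007]
ft_force: [0.1, -0.5, -0.1]
grip_width: 0.021
```

```bash
python3 -m inch '[[-1,-44,-43,0,0.1],[-1,-44,-43,0,0],[-1,-44,-43,0,0],[-1,-30,-25,0,0],[-1,0,0,0,0.18]]' 
python3 -m inch '[[-1,0,0,0,0.18],[-1,0,0,0,0.18],[-1,0,0,0,0.18],[-1,0,0,0,0.18],[-1,0,0,0,0.18]]'
python3 -m inch '[[-1,0,0,0,0.18],[-1,0,0,0,0.18],[-1,0,0,0,0.18],[-1,0,0,0,0.18],[-1,0,0,0,0.18]]'
python3 -m inch '[[-1,0,0,0,0.18],[-1,0,0,0,0.18],[-1,0,0,0,0]]'
cat >> h.py <<'E'
from scipy.spatial.transform import Rotation as Ro
C=np.array([.5773,.0847])
def pose(goal=None,z=None):
    s=ctrl.get_state();p=np.array(s["position"]);R=Ro.from_rotvec(s["tool_rot"]).as_matrix()
    d=p[:2]-C
    print("t",s["time"],"pos",p.round(4),"rad",np.hypot(*d).round(4),"ang",np.degrees(np.arctan2(d[1],d[0])).round(2),"toolx deg",np.degrees(np.arctan2(R[1,0],R[0,0])).round(1),"tilt",R[2,:2].round(3),"j7",round(float(s["joint_positions"][6]),2),"F",np.round(s["ft_force"],1))
    if goal is not None: print("tool shift mm",(R.T@(np.append(goal,z if len(goal)==2 else [])-p)*1e3).round(1))
def polar(r,a): return C+r*np.array([np.cos(np.radians(a)),np.sin(np.radians(a))])
E
python3 -c "
from h import *
pose(polar(.14,-72),.048)"
```

```text
time: 1.98
position: [0.5926, -0.0483, 0.2163]
tool_rot: [-0.84, -3.024, 0.013]
ft_force: [0.4, -0.7, 0.1]
grip_width: 0.008
time: 2.6
position: [0.591, -0.0498, 0.2135]
tool_rot: [-2.108, -2.326, 0.021]
ft_force: [0.3, -0.4, 0.7]
grip_width: 0.003
time: 3.22
position: [0.5892, -0.0492, 0.2111]
tool_rot: [2.927, 1.134, -0.027]
ft_force: [0.5, 0.1, -0.4]
grip_width: 0.004
time: 3.6
position: [0.5882, -0.0488, 0.2097]
tool_rot: [3.083, 0.575, -0.03]
ft_force: [0.3, 0.4, 0.3]
grip_width: 0.011
t 3.6 pos [ 0.5882 -0.0488  0.2097] rad 0.1339 ang -85.32 toolx deg 21.1 tilt [-0.02   0.001] j7 -0.98 F [0.3 0.4 0.3]
tool shift mm [ 33.5  11.2 161.1]
```

```bash
python3 -m inch '[[-1,15,7,0,0],[-1,15,7,0,0.03],[-1,0,0,30,0],[-1,0,0,30,0],[-1,0,0,20,0]]' 
python3 -c "
from h import *
pose(polar(.142,-74),.05)"
```

```text
time: 4.22
position: [0.6217, -0.0508, 0.1276]
tool_rot: [3.087, 0.559, -0.026]
ft_force: [0.3, -0.6, 0.1]
grip_width: 0.004
t 4.225 pos [ 0.6217 -0.0508  0.1276] rad 0.1426 ang -71.85 toolx deg 20.5 tilt [-0.017  0.001] j7 -0.91 F [ 0.3 -0.6  0.1]
tool shift mm [-4.  -1.  77.7]
```

```bash
python3 -m inch '[[-1,-2,0,30,0],[-1,-2,0,25,0],[-1,0,0,15,0],[-1,0,0,5,0],[-1,0,0,0,0]]' 
python3 -c "
from h import *
pose(polar(.141,-62),.05)
im=ctrl.get_image('top')
cv2.imwrite('pics/c1.png',cv2.cvtColor(cv2.resize(im['color'][120:280,220:420],None,fx=3,fy=3),cv2.COLOR_RGB2BGR))"
```

```text
time: 4.85
position: [0.6166, -0.0522, 0.0493]
tool_rot: [3.086, 0.571, -0.028]
ft_force: [0.7, -0.6, -0.2]
grip_width: 0.005
t 4.85 pos [ 0.6166 -0.0522  0.0493] rad 0.1425 ang -73.98 toolx deg 21.0 tilt [-0.018  0.   ] j7 -0.86 F [ 0.7 -0.6 -0.2]
tool shift mm [29.5 -2.  -1.2]
```

View pics/c1.png

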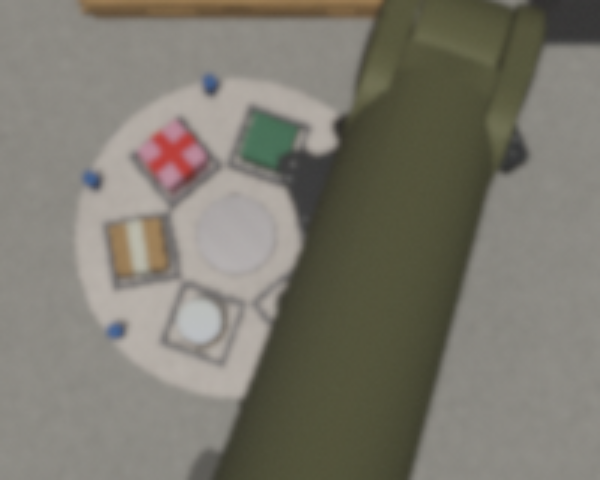

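The picture shows the gift box still at (175,155) in the crop, and the arm hides the fingertips. Heights and angles fit, so I'll start the arc.

```bash
python3 -m inch '[[-1,8,-0.5,-0.3,-0.02],[-1,8,-0.5,-0.3,-0.05],[-1,8,-0.5,-0.3,-0.05],[-1,8,-0.3,-0.3,-0.05],[-1,8,-0.3,-0.3,-0.05]]' 
python3 -c "
from h import *
pose(polar(.141,-40),.05)"
```

```text
time: 5.52
position: [0.6571, -0.0319, 0.0547]
tool_rot: [2.999, 0.925, -0.017]
ft_force: [-1.6, -0.2, -1.8]
grip_width: 0.005
t 5.525 pos [ 0.6571 -0.0319  0.0547] rad 0.1413 ang -55.61 toolx deg 34.3 tilt [-0.011 -0.   ] j7 -0.68 F [-1.6 -0.2 -1.8]
tool shift mm [38.  -5.5  4.3]
```

```bash
python3 -m inch '[[-1,8,-0.3,1.5,-0.055],[-1,8,-0.3,1.5,-0.055],[-1,8,-0.3,1,-0.055],[-1,8,-0.3,0.7,-0.055],[-1,8,-0.3,0.7,-0.055]]' 
python3 -c "
from h import *
pose(polar(.141,-20),.05)"
```

```text
time: 6.15
position: [0.6892, -0.0052, 0.0523]
tool_rot: [2.834, 1.347, -0.018]
ft_force: [-1.5, -0.6, 0.5]
grip_width: 0.0
t 6.15 pos [ 0.6892 -0.0052  0.0523] rad 0.1436 ang -38.77 toolx deg 50.8 tilt [-0.012 -0.002] j7 -0.46 F [-1.5 -0.6  0.5]
tool shift mm [ 45.3 -10.4   1.8]
```

```bash
python3 -m inch '[[-1,8,-1.2,0.8,-0.055],[-1,8,-1.2,0.8,-0.055],[-1,8,-1,0.8,-0.055],[-1,8,-1,0.7,-0.055],[-1,8,-1,0.7,-0.055]]' 
python3 -c "
from h import *
pose(polar(.139,0),.05)"
```

```text
time: 6.78
position: [0.7102, 0.0291, 0.052]
tool_rot: [2.608, 1.736, -0.017]
ft_force: [-1.1, -1.8, 0.7]
grip_width: 0.008
t 6.775 pos [0.7102 0.0291 0.052 ] rad 0.144 ang -22.72 toolx deg 67.3 tilt [-0.014  0.001] j7 -0.25 F [-1.1 -1.8  0.7]
tool shift mm [ 53.7 -15.8   1.3]
```

```bash
python3 -m inch '[[-1,8,-1.8,0.9,-0.055],[-1,8,-1.8,0.9,-0.055],[-1,8,-1.6,0.8,-0.055],[-1,8,-1.6,0.8,-0.055],[-1,8,-1.6,0.8,-0.055]]' 
python3 -c "
from h import *
pose(polar(.139,20),.05)"
```

```text
time: 7.4
position: [0.7201, 0.0662, 0.0523]
tool_rot: [2.326, 2.083, -0.012]
ft_force: [1.2, -1.9, -0.1]
grip_width: 0.012
t 7.4 pos [0.7201 0.0662 0.0523] rad 0.1439 ang -7.39 toolx deg 83.7 tilt [-0.018  0.009] j7 -0.04 F [ 1.2 -1.9 -0.1]
tool shift mm [ 64.3 -19.3   0.9]
```

```bash
python3 -m inch '[[-1,8,-2.4,0.9,-0.05],[-1,8,-2.4,0.9,-0.05],[-1,8,-2.2,0.9,-0.055],[-1,8,-2.2,0.9,-0.055],[-1,8,-2,0.9,-0.055]]' 
python3 -c "
from h import *
pose(polar(.139,30),.05)"
python3 -m inch '[[-1,8,-2,0.9,-0.055],[-1,8,-2,0.9,-0.055],[-1,8,-2,0.9,-0.055],[-1,8,-1.8,0.9,-0.055],[-1,8,-1.8,0.9,-0.055]]' 
python3 -c "
from h import *
pose(polar(.139,50),.05)"
```

```text
time: 8.02
position: [0.7127, 0.1067, 0.0499]
tool_rot: [2.008, 2.383, -0.01]
ft_force: [-0.1, -0.9, 1.4]
grip_width: -0.0
t 8.025 pos [0.7127 0.1067 0.0499] rad 0.1372 ang 9.21 toolx deg 99.7 tilt [-0.024  0.012] j7 0.15 F [-0.1 -0.9  1.4]
tool shift mm [49.4 -6.8 -1.3]
time: 8.65
position: [0.6924, 0.1449, 0.0461]
tool_rot: [1.64, 2.649, -0.013]
ft_force: [3.3, -0.7, 1.3]
grip_width: 0.005
t 8.65 pos [0.6924 0.1449 0.0461] rad 0.1299 ang 27.61 toolx deg 116.5 tilt [-0.026  0.007] j7 0.35 F [ 3.3 -0.7  1.3]
tool shift mm [52.8 -2.4 -5.3]
```

```bash
python3 -m inch '[[-1,8,1.5,-1.2,-0.055],[-1,8,1.5,-1,-0.055],[-1,8,1,-0.6,-0.055],[-1,8,0,-0.3,-0.055],[-1,8,0,-0.2,-0.055]]' 
python3 -c "
from h import *
pose(polar(.139,60),.05)"
```

```text
time: 9.28
position: [0.6697, 0.1796, 0.0476]
tool_rot: [1.241, 2.865, -0.031]
ft_force: [0.3, -2.5, 0.4]
grip_width: 0.003
t 9.275 pos [0.6697 0.1796 0.0476] rad 0.1324 ang 45.78 toolx deg 133.2 tilt [-0.025 -0.011] j7 0.56 F [ 0.3 -2.5  0.4]
tool shift mm [34.1  0.7 -3.3]
```

```bash
python3 -m inch '[[-1,8,1,-0.6,-0.055],[-1,8,0.8,-0.5,-0.055],[-1,8,0.8,-0.3,-0.055],[-1,8,0.5,-0.3,-0.055],[-1,8,0.5,-0.2,-0.055]]' 
python3 -c "
from h import *
pose(polar(.139,80),.05)"
```

```text
time: 9.9
position: [0.6368, 0.2034, 0.0474]
tool_rot: [0.816, 3.023, -0.054]
ft_force: [0.9, -3.9, 1.1]
grip_width: 0.004
t 9.9 pos [0.6368 0.2034 0.0474] rad 0.1328 ang 63.36 toolx deg 149.8 tilt [-0.018 -0.031] j7 0.76 F [ 0.9 -3.9  1.1]
tool shift mm [39.7 -2.2 -3.3]
```

```bash
python3 -m inch '[[-1,8,0.3,-0.6,-0.065],[-1,8,0.3,-0.5,-0.065],[-1,7,0.3,-0.3,-0.065],[-1,5,0,-0.3,-0.05],[-1,3,0,-0.2,-0.03]]' 
cat > look.py <<'E'
from h import *
from scipy.optimize import least_squares
pose(polar(.139,94.5),.05)
im=ctrl.get_image('top'); P=measure(im,C)["posts"]
d=P[:,:2]-C; a=np.degrees(np.arctan2(d[:,1],d[:,0]))%360
print("posts",np.c_[a,np.hypot(*d.T)*1e3].round(2).tolist())
print("mean mod 60",np.median(a%60), "goal mod 60:", (191.4-30)%60)
hsv=cv2.cvtColor(np.array(im['color']),cv2.COLOR_RGB2HSV)
m=(cv2.inRange(hsv,(155,60,80),(180,255,255))|cv2.inRange(hsv,(0,140,100),(6,255,255)))
m[:130]=0;m[290:]=0;m[:,:235]=0;m[:,380:]=0
M=cv2.moments(m,True)
if M['m00']>20:
    g=ray(im,(M['m10']/M['m00'],M['m01']/M['m00']),.075)[:2]-C; print("gift",M['m00'],np.hypot(*g).round(4),np.degrees(np.arctan2(g[1],g[0]))%360)
print("arrow",[(lambda q:(np.hypot(*q).round(4),np.degrees(np.arctan2(q[1],q[0]))%360))(p[:2]-C) for a_,p in measure(im,C)["yellow"]])
import sys
if len(sys.argv)>1: cv2.imwrite(sys.argv[1],cv2.cvtColor(cv2.resize(im['color'][130:290,200:500],None,fx=2.66,fy=2.66,interpolation=cv2.INTER_CUBIC),cv2.COLOR_RGB2BGR))
E
python3 look.py pics/c2.png
```

```text
time: 10.52
position: [0.6054, 0.2154, 0.0477]
tool_rot: [0.369, 3.119, -0.065]
ft_force: [1.2, -2.0, -1.8]
grip_width: 0.004
t 10.525 pos [0.6054 0.2154 0.0477] rad 0.1337 ang 77.86 toolx deg 166.5 tilt [-0.005 -0.041] j7 0.99 F [ 1.2 -2.  -1.8]
tool shift mm [39.8 -1.6 -2.5]
posts [[23.96, 134.78], [323.41, 135.77], [263.55, 135.45], [143.9, 136.86]]
mean mod 60 23.7241627758616 goal mod 60: 41.400000000000006
gift 264.0 0.0873 172.4626216953556
arrow [(np.float64(0.1761), np.float64(191.44496303398864))]
```

View pics/c2.png

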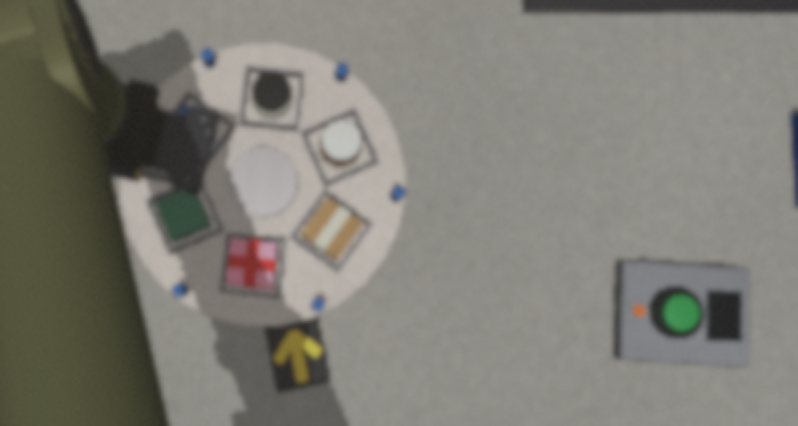

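The gift tray is now at about 173.7° and the arrow at 191.4°. All goods are upright in their trays, and about 17.7° remains.

```bash
python3 -m inch '[[-1,7,0.5,-0.5,-0.065],[-1,7,0.5,-0.4,-0.06],[-1,7,0.5,-0.3,-0.06],[-1,6,0,-0.2,-0.05],[-1,3,0,-0.2,-0.03]]' 
python3 look.py
```

```text
time: 11.2
position: [0.5756, 0.2199, 0.0491]
tool_rot: [0.06, -3.135, 0.067]
ft_force: [2.5, 0.6, -1.3]
grip_width: 0.005
t 11.2 pos [0.5756 0.2199 0.0491] rad 0.1352 ang 90.71 toolx deg -177.8 tilt [ 0.006 -0.042] j7 1.21 F [ 2.5  0.6 -1.3]
tool shift mm [ 9.1  3.7 -1. ]
posts [[336.18, 134.17], [37.04, 135.0], [276.0, 135.3], [216.33, 136.16]]
mean mod 60 36.2528826472995 goal mod 60: 41.400000000000006
gift 233.0 0.0876 185.02303252772754
arrow [(np.float64(0.1759), np.float64(191.25858511581797))]
```

```bash
python3 -m inch '[[-1,4,0.5,-0.3,-0.03],[-1,4,0.3,-0.3,-0.03],[-1,3,0.3,-0.3,-0.02],[-1,0,0,-0.2,0]]' 
python3 look.py
```

```text
time: 11.75
position: [0.5639, 0.2199, 0.0504]
tool_rot: [0.194, -3.128, 0.067]
ft_force: [0.1, -1.1, -1.0]
grip_width: 0.004
t 11.75 pos [0.5639 0.2199 0.0504] rad 0.1359 ang 95.65 toolx deg -172.9 tilt [ 0.01  -0.042] j7 1.28 F [ 0.1 -1.1 -1. ]
tool shift mm [-2.9  3.   0.2]
posts [[341.27, 135.41], [42.0, 136.11], [221.34, 136.44]]
mean mod 60 41.33633639081722 goal mod 60: 41.400000000000006
gift 208.0 0.0865 190.8768812758967
arrow [(np.float64(0.1759), np.float64(191.24552248287165))]
```

The tray sits at 191.3° and the arrow at 191.25–191.4°, so it is lined up. I'll back off the post and rise.

```bash
python3 -m inch '[[-1,-6,0,0,0],[-1,-6,0,0,0],[-1,0,0,-20,0],[-1,0,0,-40,0],[-1,0,0,-50,0]]' 
python3 -m inch '[[-1,0,0,-40,0.1],[-1,0,0,0,0.18],[-1,0,0,0,0.18],[-1,0,0,0,0.18],[-1,0,0,0,0.18]]'
python3 -m inch '[[-1,0,0,0,0.18],[-1,0,0,0,0.18],[-1,0,0,0,0]]'
python3 - <<'E'
from h import *
for n in("top","scene"):
    im=ctrl.get_image(n)
    print(n,[(a,ray(im,c,.0505).round(4),c.round(1)) for a,c in blobs(im,(50,100,60),(80,255,255),15) if ray(im,c,.05)[1]<-.2])
pose(np.array([.443,-.326,.15]))
E
```

```text
time: 12.42
position: [0.5745, 0.2271, 0.1613]
tool_rot: [0.194, -3.119, 0.068]
ft_force: [-0.1, 1.5, 0.8]
grip_width: 0.007
time: 13.05
position: [0.5786, 0.232, 0.2179]
tool_rot: [1.104, 2.925, -0.048]
ft_force: [0.4, 0.3, -0.9]
grip_width: 0.004
time: 13.42
position: [0.5789, 0.2332, 0.223]
tool_rot: [1.619, 2.666, -0.036]
ft_force: [-0.7, -0.7, -0.1]
grip_width: 0.002
top [(np.int32(168), array([ 0.4431, -0.3258,  0.0505]), array([455.5, 247.1]))]
scene [(np.int32(76), array([ 0.4497, -0.3199,  0.0505]), array([224.8, 151.2]))]
t 13.525 pos [0.5789 0.2331 0.2227] rad 0.1484 ang 89.37 toolx deg 117.5 tilt [-0.03  -0.009] j7 0.09 F [-0.4 -0.   0.7]
tool shift mm [-430.5 -378.4   89.1]
```

```bash
python3 -m inch '[[-1,-25,-22,0,0],[-1,-43,-38,0,0],[-1,-43,-38,0,0],[-1,-43,-38,0,0],[-1,-43,-38,0,0]]' 
python3 -m inch '[[-1,-43,-38,0,0],[-1,-43,-38,0,0],[-1,-43,-38,5,0],[-1,-43,-38,10,0],[-1,-25,-22,10,0]]' 
python3 -c "
from h import *
pose(np.array([.444,-.325,.07]))"; python3 look.py
```

```text
time: 14.15
position: [0.5169, -0.0233, 0.2312]
tool_rot: [1.583, 2.688, -0.032]
ft_force: [0.7, -0.6, -0.2]
grip_width: 0.006
time: 14.78
position: [0.4586, -0.2916, 0.2168]
tool_rot: [1.565, 2.691, -0.025]
ft_force: [0.6, 0.7, -0.1]
grip_width: 0.0
t 14.775 pos [ 0.4586 -0.2916  0.2168] rad 0.3946 ang -107.5 toolx deg 119.6 tilt [-0.033  0.001] j7 1.07 F [ 0.6  0.7 -0.1]
tool shift mm [-16.9 -29.3 147.4]
t 14.775 pos [ 0.4586 -0.2916  0.2168] rad 0.3946 ang -107.5 toolx deg 119.6 tilt [-0.033  0.001] j7 1.07 F [ 0.6  0.7 -0.1]
tool shift mm [399.5 348.2 153.9]
posts [[341.27, 135.41], [41.78, 135.19], [102.09, 135.41], [161.82, 136.35]]
mean mod 60 41.797128706069714 goal mod 60: 41.400000000000006
gift 192.0 0.0858 191.45218534756665
arrow [(np.float64(0.1762), np.float64(191.3502024755751))]
```

The table is still aligned: the gift box reads 191.45° and the arrow 191.35°. I'll descend over the button.

```bash
python3 -m inch '[[-1,-10,-16,10,0],[-1,-7,-12,30,0],[-1,0,0,30,0],[-1,0,0,30,0],[-1,0,0,10,0]]' 
python3 -c "
from h import *
pose(np.array([.444,-.325,.06]))"
```

```text
time: 15.45
position: [0.4422, -0.3303, 0.1063]
tool_rot: [1.557, 2.692, -0.027]
ft_force: [0.5, -0.3, 0.7]
grip_width: 0.002
t 15.45 pos [ 0.4422 -0.3303  0.1063] rad 0.4364 ang -108.03 toolx deg 119.9 tilt [-0.036  0.001] j7 1.24 F [ 0.5 -0.3  0.7]
tool shift mm [ 5.3  4.2 46.1]
```

```bash
python3 -m inch '[[-1,3,2,15,0],[-1,2,2,15,0],[-1,0,0,8,0],[-1,0,0,0,0]]' 
python3 -c "
from h import *
pose(np.array([.444,-.325,.045]))
im=ctrl.get_image('scene')
cv2.imwrite('pics/c3.png',cv2.cvtColor(cv2.resize(im['color'][70:230,130:400],None,fx=2.9,fy=2.9,interpolation=cv2.INTER_CUBIC),cv2.COLOR_RGB2BGR))"
```

```text
time: 15.95
position: [0.4456, -0.3244, 0.0673]
tool_rot: [1.551, 2.693, -0.026]
ft_force: [0.5, -0.3, 0.3]
grip_width: 0.003
t 15.95 pos [ 0.4456 -0.3244  0.0673] rad 0.4298 ang -107.85 toolx deg 120.1 tilt [-0.038  0.002] j7 1.27 F [ 0.5 -0.3  0.3]
tool shift mm [ 1.1 -1.7 22.3]
```

View pics/c3.png

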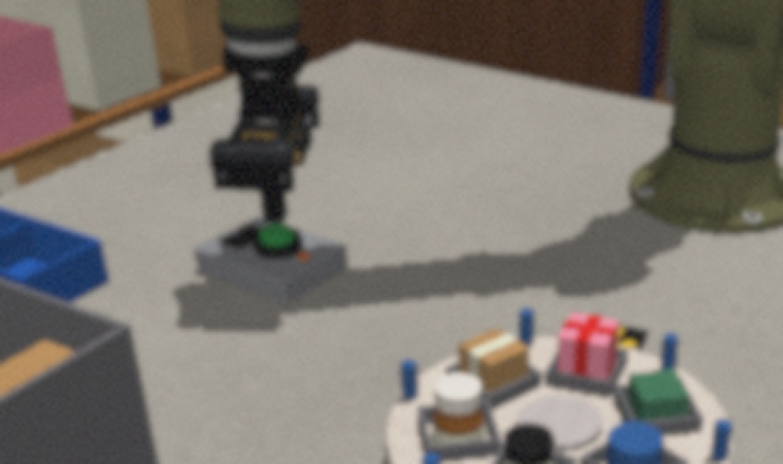

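The fingertips (274,215) sit just above the button (277,238), and the gift box faces the arrow. I'll press.

```bash
python3 -m inch '[[-1,0,0,6,0],[-1,0,0,5,0],[-1,0,0,3,0],[-1,0,0,3,0]]'; python3 -m inch '[[-1,0,0,2,0],[-1,0,0,2,0]]'
```

```text
time: 16.5
position: [0.4471, -0.3258, 0.051]
tool_rot: [1.55, 2.69, -0.025]
ft_force: [-0.8, 1.1, 2.7]
grip_width: 0.004
time: 16.75
position: [0.4471, -0.3258, 0.0472]
tool_rot: [1.551, 2.69, -0.024]
ft_force: [-1.8, 1.2, 5.0]
grip_width: 0.004
```

```bash
python3 -m inch '[[-1,0,0,1.5,0],[-1,0,0,1.5,0]]'; python3 -m inch '[[-1,0,0,1.5,0]]'
```

```text
time: 17.0
position: [0.4473, -0.3258, 0.0463]
tool_rot: [1.551, 2.691, -0.022]
ft_force: [-6.3, 4.4, 19.5]
grip_width: 0.006
time: 17.12
position: [0.4472, -0.3259, 0.0463]
tool_rot: [1.552, 2.692, -0.02]
ft_force: [-5.2, 4.0, 16.6]
grip_width: 0.005
```

The button is hard against its stop: z holds at 46.3 mm (52 − 6) while the force jumps to about 19 N. I'll release and rise clear.

```bash
python3 -m inch '[[-1,0,0,-5,0],[-1,0,0,-10,0],[-1,0,0,-25,0],[-1,0,0,-40,0],[-1,0,0,-40,0]]'; python3 -m inch '[[-1,0,0,-20,0],[-1,0,0,0,0],[-1,0,0,0,0],[-1,0,0,0,0]]'; python3 look.py pics/c4.png; python3 - <<'E'
from h import *
im=ctrl.get_image("scene"); print([(a,c.round(1)) for a,c in blobs(im,(50,100,60),(80,255,255),15) if ray(im,c,.05)[1]<-.2])
E
```

```text
time: 17.75
position: [0.4426, -0.3216, 0.1671]
tool_rot: [1.555, 2.695, -0.023]
ft_force: [0.3, -0.4, -0.4]
grip_width: 0.004
time: 18.25
position: [0.4431, -0.3218, 0.1892]
tool_rot: [1.553, 2.691, -0.022]
ft_force: [-1.0, 0.2, -0.3]
grip_width: 0.004
t 18.25 pos [ 0.4431 -0.3218  0.1892] rad 0.428 ang -108.27 toolx deg 120.0 tilt [-0.037  0.005] j7 1.17 F [-1.   0.2 -0.3]
tool shift mm [415.1 378.8 126. ]
posts [[341.27, 135.41], [41.78, 135.19], [102.09, 135.41], [161.82, 136.35]]
mean mod 60 41.797128706069714 goal mod 60: 41.400000000000006
gift 192.0 0.0859 191.8406500535988
arrow [(np.float64(0.1764), np.float64(191.36639853712313))]
[(np.int32(64), array([224.7, 151.4]))]
```

View pics/c4.png

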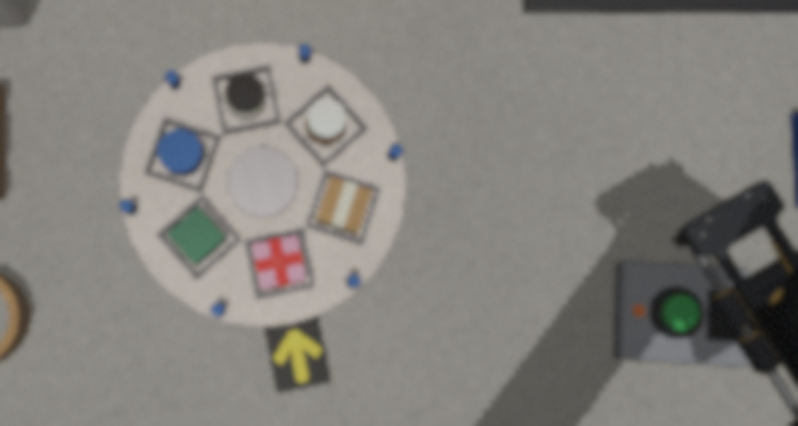

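The gift box (279,263) faces the arrow, the goods sit in their trays, the button is up again, and the arm is clear. I'm handing in.

```bash
python3 -c "
from bench import ctrl
print(ctrl.close_job())"
```

```text
the job is handed in; nothing more can be done
None
```

The pink gift box is at the front, lined up with the yellow arrow. I then pressed the green button fully and released it, and handed the job in at about 18 s on the robot's clock.

- **Turning:** I shut the fingers and pushed one rim post through a single slow counter-clockwise arc of about 151°. The sampled forces during the push stayed at or below about 4 N.
- **Alignment:** The last check put the tray at about 191.3–191.8° (from the posts), the box itself at 191.8° and the arrow at 191.4°. Individual post readings scatter by about 0.4° either way. The posts read exactly the same before and after the press, so the table stood still.
- **Button:** I pressed only after the alignment check. The fingertips stopped at 46.3 mm height, which matches full travel, with about 19 N on the tool. After release, the button appeared up again in both views.
- **Other things:** The goods were upright in their trays in the last picture. The tape roll and parcel were not re-measured at the end; the arm's path did not go near them at low height.
- **Disagreement:** The two cameras placed the button about 9 mm apart, probably because the scene view also sees its side. I used the top view's position.

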